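Fit the keyed pulley on the turntable drive

ROBOT

A 7-joint arm with a two-finger parallel gripper is mounted at the origin on the work surface. World frame = base frame: x ahead of the robot, y to its left, z up, the work surface at z = 0. Lengths are in mm, angles in rad, forces in N, time in s.
With the tool pointing down it reaches from about 400 to 875 mm from the base axis. Payload 4.4 kg.
Tool frame: the origin (TCP) lies midway between the tips of the shut fingers; the grasp point (between the pads) lies 19 mm behind it; z points along the fingers, y is the direction in which the jaws open and shut (so a half turn about z gives the same grasp; the last joint's range is limited). The gripper opens to 85 mm and grips with 20 to 120 N. Pads are 22 mm wide; open, the fingers measure 114 mm over their backs; the gripper's body (76 mm by 85 mm) begins 54 mm behind the grasp point. The pads swing forward as they close: fully open they stand 13 mm farther back than shut.
Start: joints at [-1.359, 0.628, 0.038, 1.517, -0.027, 0.996, -0.02], TCP at [178.232, 625.101, 231.313] pointing down, gripper open.
Joint ranges: [-3.06, 3.06], [-0.37, 2.12], [-1.25, 1.32], [0.18, 2.47], [-1.1, 4.24], [0.23, 1.98], [-2.94, 2.94]. Speed limits (rad/s): [2.57, 2.57, 3.14, 3.14, 3.14, 3.14, 3.14].

INTERFACE

Orientations are given as [roll, pitch, yaw] about the fixed x, y, z axes, in that order (R = Rz(yaw) Ry(pitch) Rx(roll)).
In Python, from cell import * gives the robot as it stands. The module is installed in compiled form; this text tells all that it offers.
- The arm moves only by the tool move_arm, never from a script. Its argument "series" is a list of rows, each a list of 2 entries, a list of its own where there are three numbers: the shift along the tool's x, y, z in m, then the turn about the tool's z in rad. In form: [[[x, y, z], yaw], ...]. A call has 1 to 5 rows; each row is the pose to reach, as a shift and turn from the pose measured when the call began, along the tool's axes at that moment; what a row does not reach only later rows make up. A row lasts 1/8 s, in which the tool goes at most 62.5 mm and 10.7 degrees, less where a joint would pass 70% of its speed; a pose out of reach is approached as far as the arm can. A call with a gripper value outside its range is refused whole. "claw" is the opening, from 0 (shut) to 1 (fully open), set as the call begins (left out, the last holds). The fingers move at their own pace and stop on an object; the grip force is fixed at half the most. Time passes only in rows, so rows that repeat a pose let the fingers close. It gives the time, the measured TCP pose, the force and the opening at its end, in the units of the state.
- read_state(): the state, without advancing time (a new reading comes with each control period).
- get_image(name): name is "side" or "top" or "wrist"; returns the picture (384x512x3 uint8, blue, green, red); there is no depth.
- camera_model(name): a dict with "fov_y" (degrees; the focal length in pixels is half the picture's height over the tangent of half this angle, whatever the lens; pixels are square), "cx", "cy" (the principal point, pixels), "pose" (4x4, takes a point from camera to world coordinates); the wrist camera has in their place "tool_from_camera" (4x4, takes a point from camera to tool coordinates, whose origin is the TCP and whose axes are the flange's). Camera axes: x right, y down, z forward; pixel columns grow to the right and rows downward; lengths in mm; the calibration is good to about 2 mm. A picture is of the moment at which its call begins: read the wrist's pose just before it. camera_model takes no time and is no camera call.
- finish_job(): hands the job in, once; it reports no verdict.
The state is a dict: "clock": time; "qpos": joint angles; "qd": joint speeds; "tau": joint torques, N m; "eef_pos": TCP position; "tool_rot": TCP orientation; "force": force on the tool from outside, world axes, zero at the start; "torque": the same for the moment, N m; "width": finger opening in mm.
Only numpy, scipy, OpenCV 4.12 (cv2) and the standard library are available. Lean on these libraries where they do the work, as an engineer would, in place of code of your own. Each camera call takes 0.05 s, during which the arm holds its last target. There are 200 camera calls.

TASK

Pick up the wooden pulley and fit it, boss upwards, onto the upright shaft of the turntable drive: resting on the shaft's key, turn it under light pressure until its keyway drops over the key, and let it go fully home, flat on the collar. Be gentle, never ram it onto the shaft or the key, and leave the other things on the table where they are.

Things in the scene. Friction and masses are not known exactly. Their poses are not given: they have to be found in the camera images.
- pulley_center (a point): the loose wooden pulley (about 0.2 kg), standing on the table on its grooved rim, 90 mm across and 18 mm high; above the rim a plain round boss, 43 mm across, reaches to 56 mm over the underside: grip it there. This point is on the axis, half-way up (28 mm over the underside); z is up along the axis, x points to the keyway.
- pulley: the same pulley, origin at the centre of its underside, same axes. A 21 mm bore runs right through, with one keyway towards x, 9.5 mm wide, cut to 16.5 mm from the axis over the full height. A small steel screw head on the rim, 34 mm from the axis, is in line with the keyway.
- drive: the fixed turntable drive: grey box 145 x 90 x 35 mm high, with a plastic terminal box (36 x 60 mm, its top 56 mm over the table, its middle 80 mm from the shaft axis) at the -x end. Origin on the table under the upright shaft's axis, z up; the axis is on the box's middle line, 45 mm from its +x end.
- seat (a point): centre of the flat top of the steel collar (42 mm across), 45 mm over the table, where the pulley's underside must finally lie. On the shaft axis, z up, axes fixed as the drive's. More than 60 N between pulley and drive is too much.
- key_top (a point): on the shaft axis at the height of the key's top, 20 mm above the collar; axes fixed as the drive's. The one key, 7 mm wide, stands 5 mm proud of the shaft from the collar up to here. It points anywhere within 0.6 rad either side of this point's x: the reading does not tell where, it must be felt. An unaligned pulley rests on it here; it fits over within about 0.08 rad either side.
- shaft_end (a point): centre of the shaft's top end, 62 mm above the collar. The steel shaft is 19 mm thick, plain above the key, its last 7 mm tapered to 10 mm. It keeps still in its gearbox up to about 0.3 N m and slips round beyond that.
- knife: bystander, leave alone: spatula with wooden handle, about 200 mm long, lying flat
- spool: bystander, leave alone: turned wooden spool, 36 mm across, 46 mm high, standing
- jar: bystander, leave alone: glue jar, 70 mm across, 85 mm high
- sponge: bystander, leave alone: yellow sponge block 110 x 70 x 35 mm
- stamp: bystander, leave alone: plain round wooden stamp, 40 mm across, 60 mm high, standing
Things that resemble listed ones, but are neither listed nor needed, are in the scene too. What is shaped like the pulley but red or turquoise is not meant.

How it is judged (in metres and radians):
On the way, in this order (a step that is already met when the one before it is completed fails the run):
1. the pulley is threaded on the shaft, above or on the key (horizontal distance between pulley_center and seat below 0.004 m and z of pulley_center in the frame of seat between 0.036 and 0.083 m and angle between pulley_center's own z axis and vertical below 0.15 rad), for 0.05 s.
2. the keyway has dropped over the key and the pulley lies on the collar (z of pulley_center in the frame of seat between 0.024 and 0.0305 m and horizontal distance between pulley_center and seat below 0.003 m and angle between pulley_center's own z axis and vertical below 0.06 rad), for 0.2 s.
At the end, for the whole second after the job is handed in: The pulley lies on the collar, keyway over the key: underside within 2.5 mm of the collar's top, axis within 3 mm of the shaft's, upright within 0.06 rad, at rest and released (all of step 2 and linear speed of pulley below 0.01 m/s); the robot touches nothing.
It fails at once if pulley and drive pressed together with more than 60 N (contact force between pulley and drive above 60 N).
It fails at once if another thing shifted by more than 30 mm (distance of any of knife, spool, jar, sponge, stamp from where it was at the start of the episode above 0.03 m).
It also fails if it takes over 61 s, if anything falls off the work surface, if the arm or the gripper's body presses on something with over 40 N, if the wrist force passes 120 N, or if a joint passes its speed limit or range.

## Working session

There is one attempt and no reset: what is moved stays moved. The work goes in short steps, Python scripts to look and compute and a tool call to move; the robot and the scene stay as the last step left them, time stands still between calls to the robot, and variables do not carry over. Pictures are saved under pics/ and viewed, about 8 in all and at most 12, crops included, and the job is handed in when it is done.

Besides the shell and the picture viewer there is one more tool, called after ">>>" as name([rows], argument=value, ...), one row to a line, values as JSON. move_arm: Moves the arm, as the interface text tells. Its arguments: {"type":"object","properties":{"series":{"type":"array"},"claw":{"type":"number"}},"required":["series"]}

```bash
mkdir -p pics; python3 - <<'E'
from cell import *
import cv2,numpy as np
np.set_printoptions(precision=4,suppress=True)
print(read_state())
for n in("side","top","wrist"):
    cv2.imwrite(f"pics/{n}0.png",get_image(n)); print(n,camera_model(n))
E
```

```text
{'clock': 0.0, 'qpos': array([-1.3588,  0.6293,  0.0384,  1.5184, -0.027 ,  0.9963, -0.02  ]), 'qd': array([ 0.0008, -0.0003,  0.0011,  0.0011,  0.0016,  0.0006,  0.0011]), 'tau': array([  0.0002, -56.3407,   1.2262, -19.3441,   0.011 ,   0.0104,
        -0.    ]), 'eef_pos': array([178.0234, 624.494 , 230.3995]), 'tool_rot': array([-3.1397,  0.    ,  2.8639]), 'force': array([-0.1911,  0.2514, -0.1772]), 'torque': array([ 0.0447, -0.0047,  0.0037]), 'width': 85.56060450275153}
side {'fov_y': 50.707335744688024, 'cx': 263.3509218009797, 'cy': 193.06610822559335, 'pose': array([[   0.82  ,   -0.4494,    0.3545,  155.8876],
       [  -0.5724,   -0.6435,    0.5083, -579.624 ],
       [  -0.0004,   -0.6197,   -0.7849,  956.3272],
       [   0.    ,    0.    ,    0.    ,    1.    ]])}
top {'fov_y': 42.06073495196975, 'cx': 256.2989581195749, 'cy': 193.5577912505325, 'pose': array([[  -0.0192,   -0.9918,    0.1266,  319.0079],
       [  -0.9997,    0.0213,    0.0154,  -15.6612],
       [  -0.018 ,   -0.1262,   -0.9918, 1759.1677],
       [   0.    ,    0.    ,    0.    ,    1.    ]])}
wrist {'fov_y': 69.10640447163014, 'cx': 252.73493366949347, 'cy': 194.03743406526277, 'tool_from_camera': array([[   0.0002,   -0.9658,   -0.2594,   65.739 ],
       [   1.    ,    0.0003,   -0.0004,    0.0116],
       [   0.0005,   -0.2594,    0.9658, -143.0614],
       [   0.    ,    0.    ,    0.    ,    1.    ]])}
```

View pics/top0.png

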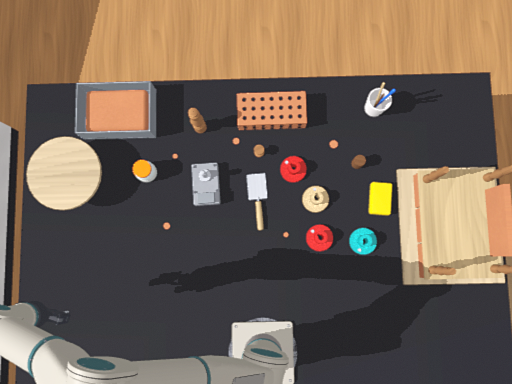

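View pics/side0.png

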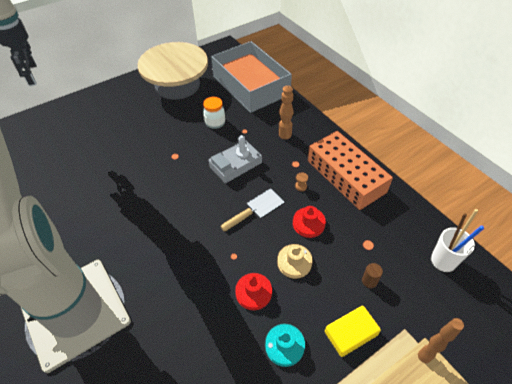

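Top view: wooden pulley at (316,199). It could be confused with the red ones at (293,169) and (319,238) and the turquoise one at (363,241). The round lid at (64,173) is far too big. The drive is at (206,184), with its shaft near (206,175). The side view shows the same wooden pulley at (295,262) and the shaft near (241,147).

```bash
cat >h.py <<'E'
from cell import *
import cv2,numpy as np
from scipy.spatial.transform import Rotation as R
np.set_printoptions(precision=3,suppress=True)
def tool():
    s=read_state(); T=np.eye(4); T[:3,:3]=R.from_euler('xyz',s['tool_rot']).as_matrix(); T[:3,3]=s['eef_pos']; return T
def cam(n,T=None):
    m=camera_model(n); f=192/np.tan(np.radians(m['fov_y']/2))
    P=m['pose'] if n!='wrist' else (tool() if T is None else T)@m['tool_from_camera']
    return f,m['cx'],m['cy'],P
def ray(n,u,v,z,T=None):
    f,cx,cy,P=cam(n,T); d=P[:3,:3]@[(u-cx)/f,(v-cy)/f,1]; return P[:3,3]+d*(z-P[2,3])/d[2]
def proj(n,p,T=None):
    f,cx,cy,P=cam(n,T); q=P[:3,:3].T@(np.asarray(p)-P[:3,3]); return np.array([cx+f*q[0]/q[2],cy+f*q[1]/q[2]])
E
python3 - <<'E'
from h import *
for n,bx in(("top",(296,180,336,220)),("side",(270,236,320,285))):
    im=cv2.imread(f"pics/{n}0.png"); h=cv2.cvtColor(im,cv2.COLOR_BGR2HSV)
    m=cv2.inRange(h,(12,40,60),(28,190,255)); k=np.zeros_like(m); k[bx[1]:bx[3],bx[0]:bx[2]]=255; m&=k
    c=max(cv2.findContours(m,0,2)[0],key=cv2.contourArea); x,y,w,hh=cv2.boundingRect(c)
    print(n,(x,y,w,hh),ray(n,x+w/2,y+hh/2,12))
print("shaft top",[ray("top",206,175,z) for z in(45,107)], ray("side",241,140,107))
for n,b in(("top",(180,150,235,215)),("side",(200,130,275,190))):
    im=cv2.imread(f"pics/{n}0.png")[b[1]:b[3],b[0]:b[2]]
    cv2.imwrite(f"pics/c_{n}.png",cv2.resize(im,(400,400*im.shape[0]//im.shape[1]),interpolation=2))
a=cv2.imread("pics/c_top.png");b=cv2.imread("pics/c_side.png")
c=cv2.resize(cv2.imread("pics/top0.png")[180:220,296:336],(300,300),interpolation=2)
o=np.zeros((620,710,3),np.uint8); o[:a.shape[0],:400]=a[:620]; o[:300,405:705]=c
o=np.zeros((600,800,3),np.uint8); a=cv2.resize(a,(395,a.shape[0]*395//400))[:600]; o[:a.shape[0],:395]=a; b=cv2.resize(b,(400,300)); o[:300,400:]=b;o[300:,400:700]=c
cv2.imwrite("pics/crop1.png",o)
E
```

```text
top (302, 185, 28, 28) [ 518.201 -197.948   12.   ]
side (277, 243, 36, 36) [ 520.481 -201.72    12.   ]
shaft top [array([606.69 , 184.964,  45.   ]), array([596.285, 177.707, 107.   ])] [600.143 173.641 107.   ]
```

View pics/crop1.png

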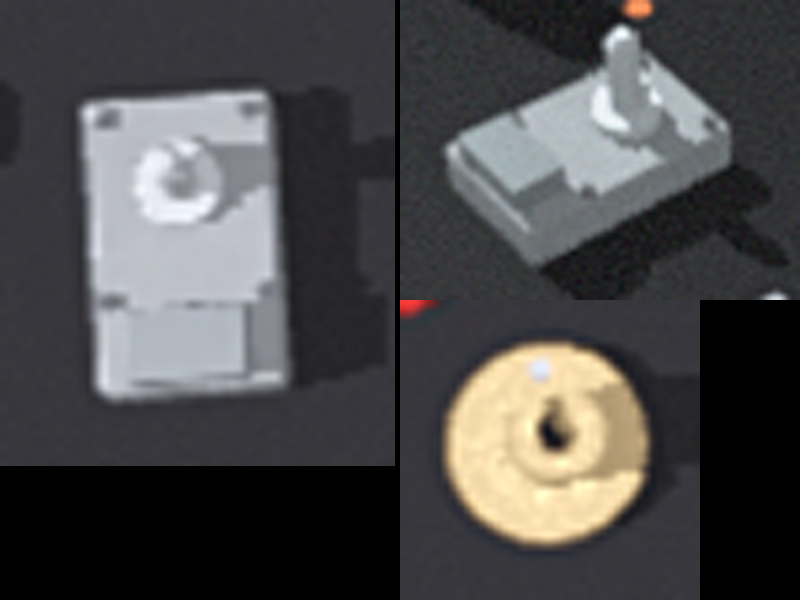

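The crop confirms the choice: plain wood, screw head at about (314.7,189.3), so the keyway points roughly along world +x. Setting out towards it via a waypoint.

>>> move_arm([
  [[-0.35, -0.237, 0.0], 0.9],
  [[-0.35, -0.237, 0.0], 0.9],
  [[-0.35, -0.237, 0.0], 0.9],
  [[-0.35, -0.237, 0.0], 0.9],
  [[-0.35, -0.237, 0.0], 0.9],
], claw=1)

```text
clock: 0.78
eef_pos: [379.8, 383.8, 231.1]
tool_rot: [-3.141, 0.001, 1.959]
force: [0.5, 0.5, 0.5]
width: 85.1
```

```bash
cat >go.py <<'E'
from h import *
import sys
x,y,z,w=map(float,sys.argv[1:5]); T=tool(); s=read_state()
yaw=s['tool_rot'][2]; d=T[:3,:3].T@(np.array([x,y,z])-T[:3,3])/1000
print(s['clock'],T[:3,3],s['tool_rot'],'shift',d,'turn',(yaw-w+np.pi)%(2*np.pi)-np.pi, 'q7',s['qpos'][6])
E
python3 go.py 500 -195 230 1.57
```

```text
0.775 [379.765 383.825 231.068] [-3.141  0.001  1.959] shift [-0.581 -0.108  0.002] turn 0.38881418723128647 q7 -0.2731426309489322
```

>>> move_arm([
  [[-0.58, -0.108, 0.0], 0.39],
  [[-0.58, -0.108, 0.0], 0.39],
  [[-0.58, -0.108, 0.0], 0.39],
  [[-0.58, -0.108, 0.0], 0.39],
  [[-0.58, -0.108, 0.0], 0.39],
])

```text
clock: 1.4
eef_pos: [442.6, 77.7, 231.5]
tool_rot: [3.141, 0.001, 1.569]
force: [1.1, 0.7, 0.5]
width: 85.6
```

```bash
python3 go.py 519 -199 190 1.57
```

```text
1.4 [442.563  77.737 231.513] [3.141 0.001 1.569] shift [-0.277  0.077  0.042] turn -0.0005817392770950391 q7 0.013901587983838804
```

>>> move_arm([
  [[-0.277, 0.077, 0.04], 0],
  [[-0.277, 0.077, 0.04], 0],
  [[-0.277, 0.077, 0.04], 0],
  [[-0.277, 0.077, 0.04], 0],
  [[-0.277, 0.077, 0.04], 0],
])

```text
clock: 2.02
eef_pos: [519.2, -202.8, 191.3]
tool_rot: [3.141, 0.002, 1.567]
force: [0.0, -0.0, -0.5]
width: 85.6
```

```bash
python3 - <<'E'
from h import *
T=tool(); print(T[:3,3]); im=get_image("wrist"); cv2.imwrite("pics/w1.png",im)
h=cv2.cvtColor(im,cv2.COLOR_BGR2HSV); m=cv2.inRange(h,(12,40,60),(28,190,255))
cs=[c for c in cv2.findContours(m,0,2)[0] if cv2.contourArea(c)>500]
for c in cs:
    print(cv2.contourArea(c),cv2.boundingRect(c)); (u,v),_,_=cv2.fitEllipse(cv2.convexHull(c)); print(u,v,ray("wrist",u,v,18,T))
print(proj("wrist",[519,-199,18],T))
E
```

```text
[ 519.224 -202.788  191.342]
2075.5 (216, 125, 91, 113)
259.0292053222656 180.0341033935547 [ 526.263 -205.964   18.   ]
[252.743 174.15 ]
```

View pics/w1.png

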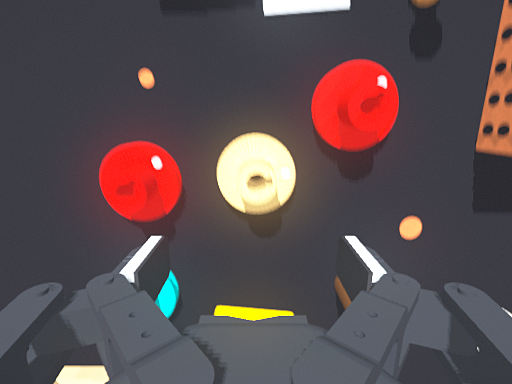

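Wrist view: pulley rim about 217–295 × 132–215, centre near (256,174); bore at (257,180), screw on the right at about (285,173), i.e. towards +x.

```bash
python3 - <<'E'
from h import *
T=tool(); im=cv2.imread("pics/w1.png"); h=cv2.cvtColor(im,cv2.COLOR_BGR2HSV)
b=im.astype(int); m=((b[...,1]>90)&(b[...,2]>100)).astype(np.uint8)*255; m[:,:200]=0;m[:,310:]=0;m[:115]=0;m[230:]=0
c=max(cv2.findContours(m,0,2)[0],key=cv2.contourArea); (u,v),ax,_=cv2.fitEllipse(cv2.convexHull(c)); print(u,v,ax)
for z in(0,9,18): print(ray("wrist",u,v,z,T))
print("bore",ray("wrist",257,180,50,T))
E
```

```text
255.72415161132812 173.09347534179688 (79.9092788696289, 83.29217529296875)
[ 523.54  -208.548    0.   ]
[ 523.447 -206.758    9.   ]
[ 523.354 -204.968   18.   ]
bore [ 524.308 -205.931   50.   ]
```

>>> move_arm([
  [[-0.002, 0.0035, 0.08], 0],
  [[-0.002, 0.0035, 0.08], 0],
  [[-0.002, 0.0035, 0.08], 0],
])

```text
clock: 2.45
eef_pos: [522.5, -211.0, 110.4]
tool_rot: [-3.14, 0.007, 1.562]
force: [-0.2, 0.2, 0.5]
width: 85.2
```

```bash
python3 - <<'E'
from h import *
T=tool(); print(T[:3,3]); im=get_image("wrist"); cv2.imwrite("pics/w2.png",im)
print(proj("wrist",[522,-204,56],T),proj("wrist",[522,-204,18],T))
E
```

```text
[ 522.534 -210.966  110.361]
[252.274 200.783] [252.422 188.106]
```

View pics/w2.png

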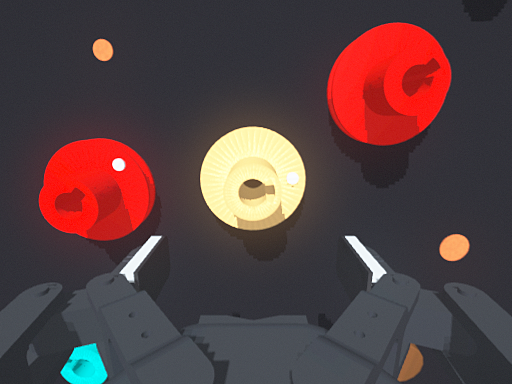

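Wrist close view: rim centre about (253,178), boss/bore about (256,191), screw (292,178).

```bash
python3 - <<'E'
from h import *
T=tool(); im=cv2.imread("pics/w2.png"); b=im.astype(int); m=((b[...,1]>90)&(b[...,2]>100)).astype(np.uint8)*255; m[:,:185]=0;m[:,318:]=0;m[:115]=0;m[240:]=0
c=max(cv2.findContours(m,0,2)[0],key=cv2.contourArea); (u,v),ax,_=cv2.fitEllipse(cv2.convexHull(c)); print(u,v,ax,T[:3,3])
print("rim",ray("wrist",u,v,12,T),"bore",ray("wrist",256,190,56,T),"screw",ray("wrist",292,178,19,T))
E
python3 go.py 523 -206 60 1.57
```

```text
252.431884765625 178.11477661132812 (103.91110229492188, 106.02285766601562) [ 523.609 -211.275  111.696]
rim [ 523.397 -197.117   12.   ] bore [ 526.029 -196.507   56.   ] screw [ 557.521 -195.783   19.   ]
2.5 [ 523.609 -211.275  111.696] [3.14  0.008 1.562] shift [ 0.006 -0.001  0.052] turn -0.007622671052430974 q7 0.6613182598183888
```

>>> move_arm([
  [[0.011, 0.0, 0.012], 0],
  [[0.011, 0.0, 0.012], 0],
  [[0.011, 0.0, 0.012], 0],
])

```text
clock: 2.88
eef_pos: [524.1, -200.0, 100.2]
tool_rot: [3.139, 0.008, 1.563]
force: [-0.2, -0.0, 0.1]
width: 85.5
```

```bash
python3 - <<'E'
from h import *
for i in range(2):
    T=tool(); im=get_image("wrist"); cv2.imwrite("pics/w3.png",im); b=im.astype(int); m=((b[...,1]>90)&(b[...,2]>100)).astype(np.uint8)*255; m[:,:185]=0;m[:,318:]=0;m[:115]=0;m[240:]=0
    c=max(cv2.findContours(m,0,2)[0],key=cv2.contourArea); (u,v),ax,_=cv2.fitEllipse(cv2.convexHull(c)); print(u,v,ax,T[:3,3],read_state()['tool_rot'])
    print("rim",ray("wrist",u,v,12,T))
E
python3 go.py 523 -199 26 1.57
```

```text
249.763427734375 192.9110565185547 (106.54434967041016, 108.36112213134766) [ 524.148 -200.009  100.24 ] [3.139 0.008 1.563]
rim [ 521.639 -196.341   12.   ]
249.80557250976562 192.4004364013672 (106.63428497314453, 108.46243286132812) [ 524.141 -200.384  100.252] [3.139 0.008 1.562]
rim [ 521.686 -196.283   12.   ]
2.975 [ 524.055 -200.577  100.185] [3.139 0.008 1.562] shift [ 0.002 -0.001  0.074] turn -0.007586292991674348 q7 0.6544250809659322
```

>>> move_arm([
  [[0.003, -0.002, 0.02], 0],
  [[0.003, -0.002, 0.04], 0],
  [[0.003, -0.002, 0.06], 0],
  [[0.003, -0.002, 0.074], 0],
  [[0.003, -0.002, 0.074], 0],
])

```text
clock: 3.6
eef_pos: [521.7, -198.1, 25.5]
tool_rot: [3.14, 0.008, 1.562]
force: [0.0, -0.9, -0.2]
width: 85.3
```

>>> move_arm([
  [[0, 0, 0], 0],
  [[0, 0, 0], 0],
  [[0, 0, 0], 0],
  [[0, 0, 0], 0],
  [[0, 0, 0], 0],
], claw=0)

```text
clock: 4.22
eef_pos: [522.1, -198.3, 26.5]
tool_rot: [3.139, 0.008, 1.562]
force: [-0.7, 0.2, 5.2]
width: 41.8
```

```bash
python3 - <<'E'
from h import *
s=read_state(); print(s['force'],s['width'],s['eef_pos'],s['tool_rot'],s['qd'])
T=tool(); im=get_image("wrist"); cv2.imwrite("pics/w4.png",im)
E
```

```text
[-0.689  0.233  5.212] 41.80723368528938 [ 522.142 -198.335   26.472] [3.139 0.008 1.562] [ 0.002 -0.001  0.    -0.    -0.001 -0.002  0.001]
```

View pics/w4.png

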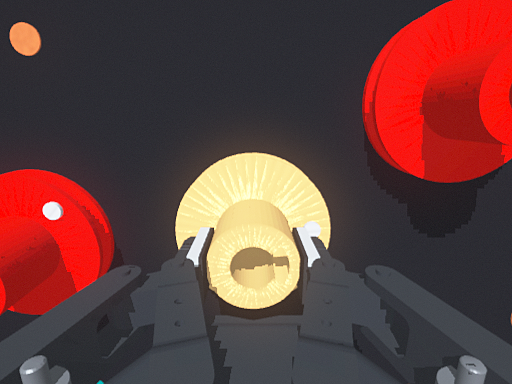

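Gripped (width 41.8). Boss top centred near (254,265), bore (259,265), keyway towards the right at (281,261), rim spanning 175–331.

```bash
python3 - <<'E'
from h import *
T=tool()
print("boss",ray("wrist",254,265,56,T)-T[:3,3],"bore",ray("wrist",259,265,56,T)-T[:3,3])
# rim top edge points circle at z=18: back edge (253,152), left(175,228), right (331,228)
im=cv2.imread("pics/w4.png").astype(int); m=(im[...,1]>90)&(im[...,2]>100)
P=[]
for v in range(153,215,3):
    x=np.where(m[v,165:345])[0]+165
    if len(x): P+=[ray("wrist",x[0],v,18,T)[:2],ray("wrist",x[-1],v,18,T)[:2]]
P=np.array(P); A=np.c_[2*P,np.ones(len(P))]; c=np.linalg.lstsq(A,(P**2).sum(1),rcond=None)[0]
print("rim c",c[:2],"r",np.sqrt(c[2]+c[0]**2+c[1]**2),"off",c[:2]-T[:2,3])
print("screw",ray("wrist",312,228,19,T)-T[:3,3])
# drive shaft
print(ray("top",206,175,47))
E
python3 go.py 523 -198 190 1.57
```

```text
boss [ 0.387  2.046 29.54 ] bore [ 2.651  2.025 29.54 ]
rim c [ 521.975 -194.468] r 43.80796287872094 off [-0.152  3.851]
screw [34.163  4.422 -7.46 ]
[606.355 184.73   47.   ]
4.275 [ 522.127 -198.319   26.46 ] [3.139 0.008 1.562] shift [-0.001  0.001 -0.164] turn -0.007779897137594638 q7 0.6976352412310959
```

>>> move_arm([
  [[0, 0, -0.01], 0],
  [[0, 0, -0.04], 0],
  [[0, 0, -0.1], 0],
  [[0, 0, -0.15], 0],
  [[0, 0, -0.15], 0],
])

```text
clock: 4.9
eef_pos: [524.3, -198.3, 180.9]
tool_rot: [3.131, 0.011, 1.562]
force: [0.3, -0.7, -2.8]
width: 41.9
```

>>> move_arm([
  [[0.278, 0.08, -0.01], 0],
  [[0.278, 0.08, -0.01], 0],
  [[0.278, 0.08, -0.01], 0],
  [[0.278, 0.08, -0.01], 0],
  [[0.278, 0.08, -0.01], 0],
])

```text
clock: 5.52
eef_pos: [606.1, 83.7, 187.6]
tool_rot: [3.133, 0.009, 1.566]
force: [-0.3, -0.1, -3.0]
width: 42.0
```

>>> move_arm([
  [[0, 0, 0], 0],
  [[0, 0, 0], 0],
])

```text
clock: 5.78
eef_pos: [605.0, 83.1, 186.6]
tool_rot: [3.135, 0.01, 1.566]
force: [-0.5, 0.3, -1.9]
width: 42.0
```

```bash
python3 - <<'E'
from h import *
T=tool(); im=get_image("wrist"); cv2.imwrite("pics/w5.png",im)
print(T[:3,3],read_state()['tool_rot'],"top collar",ray("top",204.8,175.1,45),"side collar",ray("side",242.5,151,45),"side top",ray("side",241.2,136.4,107))
E
```

```text
[604.96   83.082 186.555] [3.135 0.011 1.565] top collar [606.43  189.154  45.   ] side collar [609.851 184.983  45.   ] side top [608.996 186.191 107.   ]
```

View pics/w5.png

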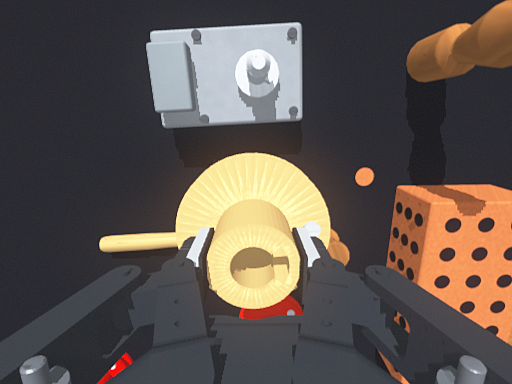

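Wrist view over the drive: collar centred near (257,74), shaft top near (258,57), box square to the tool to within about 0.05 rad; the pulley is still held upright. One zoom for the exact pixels.

```bash
python3 - <<'E'
from h import *
im=cv2.imread("pics/w5.png")[35:110,215:305]; cv2.imwrite("pics/c5.png",cv2.resize(im,None,fx=8,fy=8,interpolation=cv2.INTER_CUBIC))
E
```

```text
(no output)
```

View pics/c5.png

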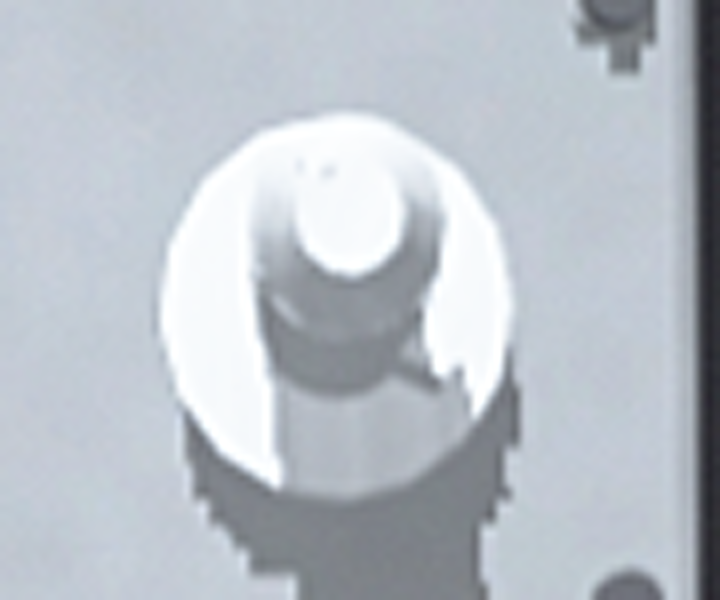

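Zoom: shaft end centre at (259.0,62.5), collar centre at (257.0,73.3). What looks like the key shows towards lower right (≈ −0.5 rad from x), still to be felt.

```bash
python3 - <<'E'
from h import *
T=tool(); print(T[:3,3])
print("end",ray("wrist",259,62.5,107,T),"collar",ray("wrist",257,73.3,45,T))
T[:3,:3]=R.from_euler('xyz',[np.pi,0,1.566]).as_matrix()
print("level: end",ray("wrist",259,62.5,107,T),"collar",ray("wrist",257,73.3,45,T))
# held pulley boss top relative, from same picture
T=tool(); print("boss off",ray("wrist",254,265,T[2,3]+29.5,T)-T[:3,3])
E
```

```text
[605.177  81.94  186.941]
end [610.73  186.564 107.   ] collar [610.57  187.656  45.   ]
level: end [610.062 187.61  107.   ] collar [609.469 189.329  45.   ]
boss off [ 0.249  2.106 29.5  ]
```

>>> move_arm([
  [[0.055, 0.003, 0.0], 0.18],
  [[0.103, 0.003, 0.01], 0.36],
  [[0.103, 0.003, 0.027], 0.54],
  [[0.103, 0.003, 0.027], 0.716],
  [[0.103, 0.003, 0.027], 0.716],
])

```text
clock: 6.45
eef_pos: [609.0, 182.5, 158.6]
tool_rot: [3.129, 0.005, 0.848]
force: [-0.3, -0.7, -1.4]
width: 42.0
```

>>> move_arm([
  [[0, 0, 0], 0],
  [[0, 0, 0], 0],
])

```text
clock: 6.7
eef_pos: [609.2, 181.5, 158.9]
tool_rot: [3.128, 0.005, 0.848]
force: [-0.1, -0.4, -1.7]
width: 42.1
```

```bash
python3 go.py 608.6 185.3 140 0.85; python3 - <<'E'
from h import *
im=get_image("side")
cv2.imwrite("pics/s1.png",cv2.resize(im[90:190,185:305],None,fx=3.2,fy=3.2,interpolation=2))
im=get_image("top")
cv2.imwrite("pics/t1.png",cv2.resize(im[130:220,150:270],None,fx=3.2,fy=3.2,interpolation=2))
w=get_image("wrist"); cv2.imwrite("pics/w6.png",w); w=w[140:330,160:350]
a=cv2.imread("pics/s1.png");b=cv2.imread("pics/t1.png")
o=np.zeros((600,790,3),np.uint8);o[:320,:384]=a;o[:288,390:774]=b;o[325:515,:190]=w;o[325:600,200:475]=cv2.resize(w,(275,275))
cv2.imwrite("pics/m6.png",o)
E
```

```text
6.7 [609.166 181.546 158.943] [3.128 0.005 0.848] shift [ 0.003 -0.003  0.019] turn -0.0022847134155385973 q7 -0.5944335992316435
```

View pics/m6.png

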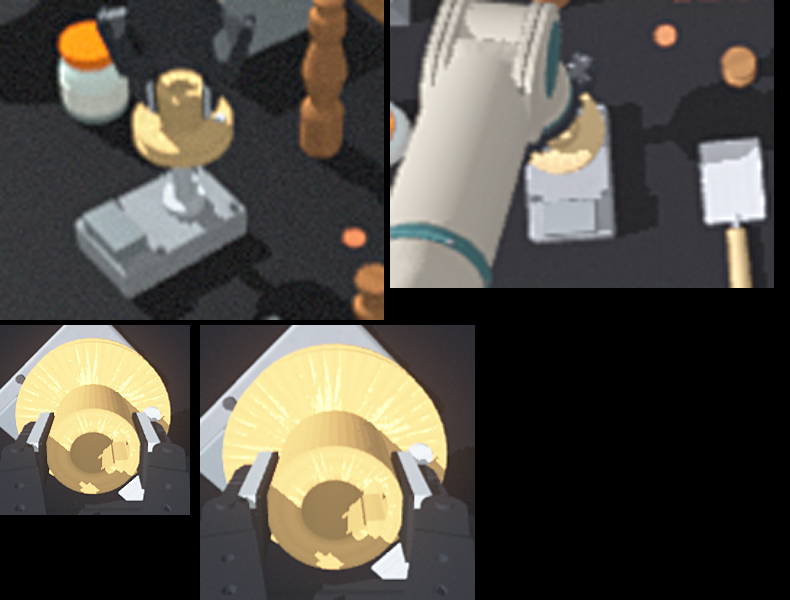

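Side view shows the pulley upright in the jaws directly over the shaft, screw to the +x/−y side; clear of jar and spool. Correcting laterally and coming down slowly.

>>> move_arm([
  [[0.003, -0.003, 0.005], 0],
  [[0.003, -0.003, 0.011], 0],
  [[0.003, -0.003, 0.017], 0],
  [[0.003, -0.003, 0.017], 0],
])

```text
clock: 7.35
eef_pos: [608.4, 186.2, 140.9]
tool_rot: [3.129, 0.006, 0.848]
force: [0.0, -0.8, -1.6]
width: 41.7
```

```bash
python3 go.py 608.6 185.3 125 0.85; python3 - <<'E'
from h import *
print(read_state()['force'])
E
```

```text
7.35 [608.38  186.176 140.913] [3.129 0.006 0.848] shift [-0.     0.001  0.016] turn -0.002145664806838532 q7 -0.5891542157140249
[ 0.023 -0.832 -1.562]
```

>>> move_arm([
  [[0, 0.0005, 0.004], 0],
  [[0, 0.0005, 0.008], 0],
  [[0, 0.0005, 0.012], 0],
  [[0, 0.0005, 0.012], 0],
])

```text
clock: 7.85
eef_pos: [608.7, 185.8, 128.6]
tool_rot: [3.13, 0.006, 0.848]
force: [-0.3, -0.4, -2.1]
width: 42.0
```

>>> move_arm([
  [[0, 0, 0.003], 0],
  [[0, 0, 0.006], 0],
  [[0, 0, 0.006], 0],
])

```text
clock: 8.22
eef_pos: [608.8, 186.8, 122.3]
tool_rot: [3.13, 0.005, 0.849]
force: [0.4, 2.3, -2.8]
width: 42.1
```

>>> move_arm([
  [[0.0007, -0.0006, 0.003], 0],
  [[0.0007, -0.0006, 0.006], 0],
  [[0.0007, -0.0006, 0.006], 0],
])

```text
clock: 8.6
eef_pos: [608.6, 187.3, 115.8]
tool_rot: [3.13, 0.006, 0.848]
force: [-0.4, 0.8, -2.0]
width: 41.9
```

>>> move_arm([
  [[0, 0, 0.003], 0],
  [[0, 0, 0.006], 0],
  [[0, 0, 0.009], 0],
  [[0, 0, 0.009], 0],
])

```text
clock: 9.1
eef_pos: [608.6, 187.2, 106.5]
tool_rot: [3.13, 0.006, 0.848]
force: [0.9, 1.8, -2.3]
width: 41.9
```

>>> move_arm([
  [[0.0005, -0.0002, 0.003], 0],
  [[0.0005, -0.0002, 0.006], 0],
  [[0.0005, -0.0002, 0.009], 0],
  [[0.0005, -0.0002, 0.009], 0],
])

```text
clock: 9.6
eef_pos: [608.6, 187.4, 97.1]
tool_rot: [3.131, 0.007, 0.848]
force: [0.1, 0.4, -2.0]
width: 42.0
```

>>> move_arm([
  [[0, 0, 0.002], 0],
  [[0, 0, 0.004], 0],
  [[0, 0, 0.006], 0],
  [[0, 0, 0.006], 0],
])

```text
clock: 10.1
eef_pos: [608.7, 187.3, 91.3]
tool_rot: [3.131, 0.007, 0.848]
force: [0.4, -0.2, 1.0]
width: 41.8
```

Contact with the key felt at TCP z 91.3 (force rose from −2 to +1 N). Pressing lightly, then sweeping.

>>> move_arm([
  [[0, 0, 0.0008], 0],
  [[0, 0, 0.0015], 0],
  [[0, 0, 0.0015], 0],
])

```text
clock: 10.48
eef_pos: [608.9, 187.4, 90.7]
tool_rot: [3.131, 0.006, 0.848]
force: [-2.4, 0.2, 6.3]
width: 42.1
```

>>> move_arm([
  [[0, 0.0001, 0.0008], -0.04],
  [[0, 0.0002, 0.0008], -0.08],
  [[0, 0.0003, 0.0008], -0.12],
  [[0, 0.0003, 0.0008], -0.12],
])

```text
clock: 10.98
eef_pos: [609.3, 187.6, 89.5]
tool_rot: [3.132, 0.007, 0.969]
force: [1.2, -0.4, -1.9]
width: 42.1
```

Force back to pure weight, lower than the contact height: the keyway seems to have found the key. Lowering to test.

>>> move_arm([
  [[0, 0, 0.001], 0],
  [[0, 0, 0.002], 0],
  [[0, 0, 0.002], 0],
])

```text
clock: 11.35
eef_pos: [609.1, 187.8, 87.2]
tool_rot: [3.132, 0.007, 0.969]
force: [0.9, 2.4, -2.4]
width: 41.5
```

>>> move_arm([
  [[0.0003, -0.0002, 0.002], -0.03],
  [[0.0003, -0.0002, 0.004], -0.03],
  [[0.0003, -0.0002, 0.006], -0.03],
  [[0.0003, -0.0002, 0.006], -0.03],
])

```text
clock: 11.85
eef_pos: [608.9, 187.9, 80.9]
tool_rot: [3.132, 0.008, 0.999]
force: [-0.7, -0.2, -2.1]
width: 41.9
```

```bash
python3 - <<'E'
from h import *
s=read_state(); print(s['force'],s['torque'],s['eef_pos'],s['tool_rot'])
E
```

```text
[-0.704 -0.162 -2.115] [ 0.026 -0.038  0.021] [608.882 187.903  80.888] [3.132 0.008 0.999]
```

Free, 10 mm below the key's top. On down to the collar (expected at TCP z ≈ 71.5).

>>> move_arm([
  [[0, 0, 0.002], 0],
  [[0, 0, 0.004], 0],
  [[0, 0, 0.006], 0],
  [[0, 0, 0.0075], 0],
  [[0, 0, 0.0075], 0],
])

```text
clock: 12.48
eef_pos: [608.9, 187.8, 73.2]
tool_rot: [3.133, 0.008, 0.998]
force: [0.0, -0.7, -1.2]
width: 42.0
```

>>> move_arm([
  [[0, 0, 0.001], 0],
  [[0, 0, 0.002], 0],
  [[0, 0, 0.002], 0],
])

```text
clock: 12.85
eef_pos: [608.9, 187.8, 71.6]
tool_rot: [3.133, 0.008, 0.999]
force: [-0.6, -0.9, 2.2]
width: 41.9
```

>>> move_arm([
  [[0, 0, 0.0007], 0],
  [[0, 0, 0.0007], 0],
])

```text
clock: 13.1
eef_pos: [609.0, 187.8, 71.6]
tool_rot: [3.133, 0.007, 0.998]
force: [-1.7, -0.5, 5.7]
width: 41.7
```

>>> move_arm([
  [[0, 0, 0], 0],
  [[0, 0, 0], 0],
  [[0, 0, 0], 0],
  [[0, 0, 0], 0],
  [[0, 0, 0], 0],
], claw=1)

```text
clock: 13.72
eef_pos: [609.0, 187.8, 71.5]
tool_rot: [3.133, 0.007, 0.998]
force: [-0.4, -0.5, 0.2]
width: 85.3
```

>>> move_arm([
  [[0, 0, -0.01], 0],
  [[0, 0, -0.03], 0],
  [[0, 0, -0.06], 0],
  [[0, 0, -0.12], 0],
  [[0, 0, -0.12], 0],
])

```text
clock: 14.35
eef_pos: [612.4, 189.1, 198.2]
tool_rot: [3.125, -0.001, 0.998]
force: [-0.7, -0.6, -0.3]
width: 85.3
```

```bash
python3 - <<'E'
from h import *
T=tool(); w=get_image("wrist"); s=get_image("side")
o=np.zeros((384,800,3),np.uint8); o[:,:400]=w[:,50:450]; o[:320,405:789]=cv2.resize(s[90:190,185:305],(384,320),interpolation=2)
cv2.imwrite("pics/end.png",o); cv2.imwrite("pics/wend.png",w); st=read_state(); print(T[:3,3],st['force'],st['width'])
print("seated boss top/rim expected",proj("wrist",[610.2,189,101],T),proj("wrist",[610.2,189,107],T),proj("wrist",[610.2,189,63],T))
E
```

```text
[612.406 189.122 198.227] [-0.244  0.473 -0.499] 85.49301245444364
seated boss top/rim expected [249.094 196.43 ] [249.119 198.268] [248.958 186.519]
```

View pics/end.png

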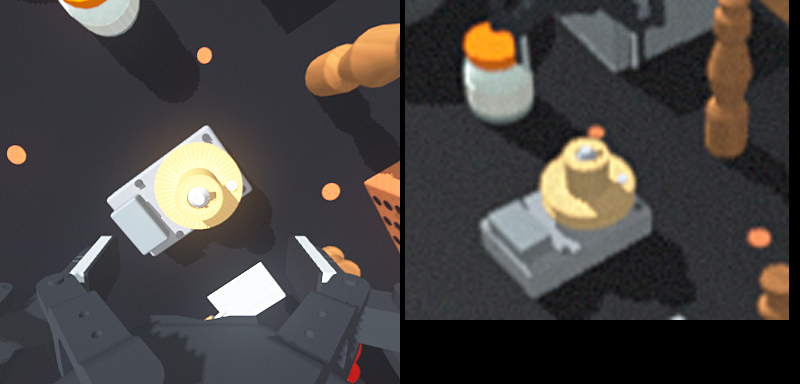

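The pulley is seated: boss up, shaft end just above the boss at crop (200,197) (picture (250,197), expected (249,198)), rim low over the box, gripper empty and clear. The neighbours look unmoved, so I am handing in.

```bash
python3 -c "
from cell import *
print(finish_job())"
```

```text
the job is handed in; nothing more can be done
None
```

I fitted the wooden pulley, boss up, onto the drive shaft and handed the job in at about 14.4 s of the 61 s allowed. `finish_job` gave no verdict.

- **Fit:** The pulley touched the key at TCP z 91.3 mm. I turned it about 0.12 rad under a few newtons, and the keyway dropped over the key. It then went down freely to the collar, with contact at 71.6 mm. That is 19.7 mm of drop against the 20 mm expected.
- **Force:** The highest vertical force I read at the wrist was about 6 N.
- **Last check:** The gripper was open about 125 mm above the seated pulley, and the wrist force was near zero. The shaft end appeared within about 2 pixels of where a seated pulley should show it. The neighbours in view did not look moved; I judged that by eye and did not measure it.
- **Disagreement:** The cameras gave positions for the pulley and shaft that differed by 3–9 mm. One moving wrist shot of the pulley was off the most. I relied on settled wrist views and small corrections by feel.

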